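Load a tube blank into self-closing tweezers against a spring stop

TASK

Squeeze the self-closing tweezers by their black grips so that the jaws open, carry them to the short wide tube standing in front of the spring stop, and with the jaws open around the tube push it straight against the stop until it sits fully home in the throat of the jaws and the stop's pin gives: a light steady push of about 6 newtons, never over 14. Then let go so that the jaws close on the tube, and leave the tweezers lying flat on the bench with the upright tube gripped home in them. Do not knock the tube over or disturb the other things.

Things in the scene. Friction and masses are not known exactly. Their poses are not given: they have to be found in the camera images.
- tweezers: self-closing (reverse-action) steel tweezers, 176 mm long, 0.1 kg, loose, lying flat. Origin: on the underside, midway between the two black grips; x points to the jaws, y left, z up. Steel tail at x = -81 to -57 mm; jaws 13 mm tall (z = 0 to 13), 5 mm thick, ending at x = 96 mm. Squeezing the grips OPENS the jaws: gap 10 mm at rest, 30 mm fully squeezed. Let go, they close (about 2.5 N on the tube)
- grips (a point): point between the two upright black grips, 15 mm over the underside, axes as the tweezers'. Each grip is 38 mm long (x) and 26 mm tall (2 to 28 mm over the underside). Over their outer faces: 37 mm at rest, 28 mm squeezed to their stop, which takes 10 N; hold with about 20 N to keep the tweezers firm and fully open
- throat (a point): where the tube's axis lies when home in the V-shaped throat (open to +x) between the jaws: 88 mm ahead of the tweezers' origin, 7 mm over the underside, axes as the tweezers'. The V is on a fixed central tongue 5.5 to 9 mm over the underside
- jaw_left (a joint): opening angle of the arm with the left-hand (+y) jaw about the tail, rad: 0 closed and empty, about 0.02 when gripping the 16 mm tube, 0.065 fully open (spring-closed)
- jaw_right (a joint): the same for the arm with the right-hand (-y) jaw
- tube_blank: the task's tube blank: plain grey metal tube offcut standing on end on the bench, 16 mm diameter, 30 mm tall, about 18 g, loose; origin at the centre of its lower end, z up along its axis. It is the one that stands in front of the spring stop, wider than the other offcuts
- spring_stop: spring stop: steel foot 70 x 60 x 10 mm fixed to the bench, on it a slide clamped under a round screw head (50 mm tall over all), with a spring pin pointing to -x. Origin: under the centre of the foot; +x is the pressing direction, along the line y = 0. The pin starts to give at 2 N and takes 2.5 N more per mm, for 6 mm, then is solid; it is oil-damped (60 N per m/s): press slowly
- pin_line (a point): point on the pin's axis, 55 mm before the foot's centre (x = -55 mm), 10 mm over the bench, fixed to the foot, axes as the foot's. The pin's flat brass face (16 mm diameter) lies 0 to 20 mm behind this point (+x), according to where the slide was clamped, which is not reported: feel for it. The tube starts with the side that faces the pin 12 to 44 mm short of the face
- lever_punch: hand-lever punch fixed to the bench between the tweezers and the stop, an obstacle: foot 150 x 100 mm, origin 43 mm behind the foot's front edge, its lever's ball up to 107 mm before the origin; 265 mm tall. Carry above it or pass well before it
- brass_weight: bystander: brass weight, 35 mm diameter, 44 mm tall, origin under its centre
- ring_blank_0: bystander: tube offcut, 14 mm diameter, 32 mm tall, on end, origin under its centre
- ring_blank_1: bystander: tube offcut, 14 mm diameter, 22 mm tall, on end, origin under its centre
- ring_blank_2: bystander: tube offcut, 12 mm diameter, 41 mm tall, on end, origin under its centre
- pencil: bystander: pencil, 142 mm long along its y axis, 7 mm thick, origin under its centre
Not all that is in view belongs to the job. Of the things that look like the tweezers, the larger one is meant.

How it is judged:
On the way, in this order (a step that is already met when the one before it is completed fails the run):
1. the tweezers are squeezed open, both jaws nearly fully apart, before they reach the tube (value of joint each of jaw_left, jaw_right above 0.045 rad and horizontal distance between tweezers and tube_blank above 0.1 m), for 0.2 s.
2. with the jaws still open round it, the tube is home in the throat and pressed on the stop's pin with 3 to 11 N (value of joint each of jaw_left, jaw_right above 0.035 rad and contact force between tube_blank and spring_stop between 3 and 11 N and x of tube_blank in the frame of tweezers between 0.0855 and 0.0905 m and y of tube_blank in the frame of tweezers between -0.004 and 0.004 m), for 0.3 s.
At the end, for the whole second after the job is handed in: Tweezers flat (0.06 rad) and tube upright (0.1 rad) on the bench (z under 5 mm), at rest, within 100 mm of the foot's centre; tube home in the throat (axis at x = 88 +-2.5 mm, y = 0 +-4 mm in the tweezers' frame); jaws closed on it, each arm 0.008 to 0.032 rad open (x of tube_blank in the frame of tweezers between 0.0855 and 0.0905 m and y of tube_blank in the frame of tweezers between -0.004 and 0.004 m and value of joint jaw_left between 0.008 and 0.032 rad and value of joint jaw_right between 0.008 and 0.032 rad and angle between tube_blank's own z axis and vertical below 0.1 rad and angle between tweezers's own z axis and vertical below 0.06 rad and height (world z) of each of tweezers, tube_blank below 0.005 m and linear speed of each of tweezers, tube_blank below 0.02 m/s and horizontal distance between tube_blank and spring_stop below 0.1 m); the robot touches nothing.
It fails at once if the tube is pushed against the stop with more than 14 N (contact force between tube_blank and spring_stop above 14 N).
It fails at once if the tube is knocked over (angle between tube_blank's own z axis and vertical above 0.6 rad).
It fails at once if a bystander is moved by more than 25 mm (distance of any of brass_weight, ring_blank_0, ring_blank_1, ring_blank_2, pencil from where it was at the start of the episode above 0.025 m).
It also fails if it takes over 51 s, if anything falls off the work surface, if the arm or the gripper's body presses on something with over 40 N, if the wrist force passes 120 N, or if a joint passes its speed limit or range.

ROBOT

A 6-joint arm with a two-finger parallel gripper is mounted at the origin on a cart in front of the work surface, level with it; the furniture and walls round the work are solid. World frame = base frame: x ahead of the robot, y to its left, z up, the work surface at z = 0. Lengths are in m, angles in rad, forces in N, time in s.
With the tool pointing down it reaches from about 0.35 to 0.85 m from the base axis. Payload 8.1 kg.
Tool frame: the origin (TCP) lies at the very end of the fingers, on their centre line; the grasp point (between the pads) lies 19 mm behind it (robot.pinch_z is the distance from the TCP to the grasp point, in m); x points along the fingers, z is the direction in which the jaws open and shut, and the axes are right-handed (so a half turn about x gives the same grasp; the last joint's range is limited). The gripper opens to 93 mm and grips with 3 to 60 N. Pads are 15 mm wide; open, the fingers measure 128 mm over their backs; the gripper's body (75 mm by 188 mm) begins 65 mm behind the grasp point.
Start: joints at [-1.433, 0.13, 1.488, -0, 1.523, -0.085], TCP at [0.133, -0.585, 0.195] pointing down, gripper open.
Joint ranges: [-2.96, 2.96], [-0.89, 2.26], [0.02, 2.5], [-1.34, 4.48], [0, 2.73], [-2.66, 2.66]. Speed limits (rad/s): [2.39, 2.39, 2.79, 3.14, 3.14, 3.14].

INTERFACE

Orientations are given as a rotation vector (axis times angle).
In Python, from plant import robot, optics, ticket gives the robot as it stands.
- The arm moves only by the tool jog_arm, never from a script. Its argument "targets" is a list of rows, each a list of 7 numbers: the shift along the tool's x, y, z in cm, then the turn, a rotation vector about the tool's x, y, z in degrees, then the closure, from 0 (fully open) to 1 (shut). In form: [[dx, dy, dz, ax, ay, az, grip], ...]. A call has 1 to 5 rows; each row is the pose to reach, as a shift and turn from the pose measured when the call began, along the tool's axes at that moment; what a row does not reach only later rows make up. A row lasts 1/8 s, in which the tool goes at most 62.5 mm and 10.7 degrees, less where a joint would pass 70% of its speed; a pose out of reach is approached as far as the arm can. A call with a gripper value outside its range is refused whole. The fingers move at their own pace and stop on an object; "squeeze" is the grip in N (left out, the last holds). Time passes only in rows, so rows that repeat a pose let the fingers close. It gives the time, the measured TCP pose, the force and the opening at its end, in the units of the state.
- robot.read_state(): the state, without advancing time (a new reading comes with each control period).
- optics.read_camera(name): name is "scene" or "top" or "wrist"; returns a dict with "frame" (480x640x3 uint8, red, green, blue), "vertical_fov" (degrees; the focal length in pixels is half the picture's height over the tangent of half this angle, whatever the lens; pixels are square), "cx", "cy" (the principal point, pixels), "R" (3x3) and "t" (3): a world point X has camera coordinates R X + t. Camera axes: x right, y down, z forward; pixel columns grow to the right and rows downward; lengths in m; the calibration is good to about 2 mm. A picture is of the moment at which its call begins. There is no depth.
- ticket.close_job(): hands the job in, once; it reports no verdict.
The state is a dict: "t": time; "q": joint angles; "dq": joint speeds; "joint_torque": joint torques, N m; "tool_pos": TCP position; "orientation": TCP orientation; "force": force on the tool from outside, world axes, zero at the start; "wrist_torque": the same for the moment, N m; "opening": finger opening in m.
Only numpy, scipy, OpenCV 4.12 (cv2) and the standard library are available. Lean on these libraries where they do the work, as an engineer would, in place of code of your own. Each camera call takes 0.05 s, during which the arm holds its last target.

## Working session

There is one attempt and no reset: what is moved stays moved. The work goes in short steps, Python scripts to look and compute and a tool call to move; the robot and the scene stay as the last step left them, time stands still between calls to the robot, and variables do not carry over. Pictures are saved under pics/ and viewed, and the job is handed in when it is done.

Besides the shell and the picture viewer there is one more tool, called after "Request:" as name(argument=value, ...) on one line, values as JSON. jog_arm: Moves the arm, as the interface text tells. Its arguments: {"type":"object","properties":{"targets":{"type":"array"},"squeeze":{"type":"number"}},"required":["targets"]}

```bash
mkdir -p pics; ls
python3 - <<'E'
from plant import robot, optics, ticket
import cv2,numpy as np
s=robot.read_state();print({k:np.round(v,3) for k,v in s.items()}, robot.pinch_z)
for n in ["scene","top","wrist"]:
    c=optics.read_camera(n);cv2.imwrite(f"pics/{n}0.png",c["frame"][:,:,::-1]);print(n,c["vertical_fov"],c["cx"],c["cy"],np.round(c["R"],4).tolist(),np.round(c["t"],4),np.round(-c["R"].T@c["t"],3))
E
```

```text
pics
{'t': np.float64(0.0), 'q': array([-1.433,  0.131,  1.489, -0.   ,  1.523, -0.085]), 'dq': array([ 0.   , -0.   , -0.   ,  0.001, -0.001, -0.001]), 'joint_torque': array([-0.0000e+00, -5.5985e+01, -4.9175e+01,  7.7000e-02,  3.6000e-02,
       -0.0000e+00]), 'tool_pos': array([ 0.133, -0.585,  0.194]), 'orientation': array([ 1.045,  1.308, -1.043]), 'force': array([-0.006, -0.174, -0.515]), 'wrist_torque': array([ 0.023, -0.011,  0.034]), 'opening': np.float64(0.093)} 0.0188
scene 50.019978081037294 312.5743207746801 239.37634590736644 [[-0.5104, -0.8599, 0.0053], [-0.6716, 0.3947, -0.627], [0.5371, -0.3236, -0.779]] [0.4756 0.3078 1.0026] [-0.089  0.612  0.971]
top 57.745472212502186 319.41922461536785 242.23091631080024 [[0.0262, -0.9996, -0.0065], [-0.9955, -0.0255, -0.0913], [0.0911, 0.0089, -0.9958]] [0.2309 0.5606 1.1592] [0.446 0.235 1.207]
wrist 65.18834105724304 318.56392327965926 238.54399788489104 [[0.2207, -0.9753, -0.0014], [-0.9297, -0.2108, 0.302], [-0.2948, -0.0654, -0.9533]] [-0.5996 -0.0358  0.391 ] [ 0.214 -0.567  0.383]
```

View pics/scene0.png

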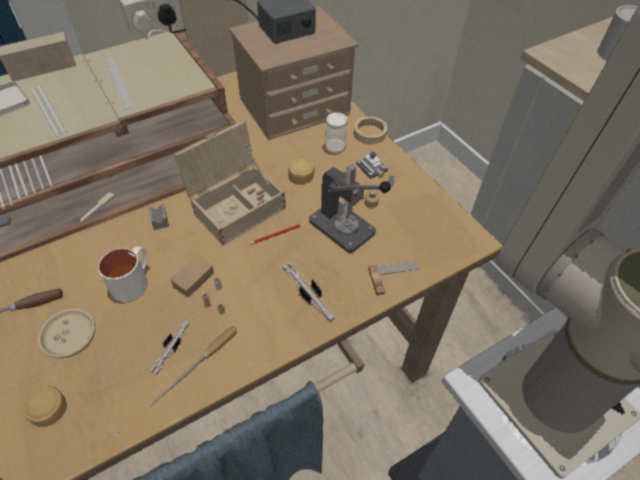

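View pics/top0.png

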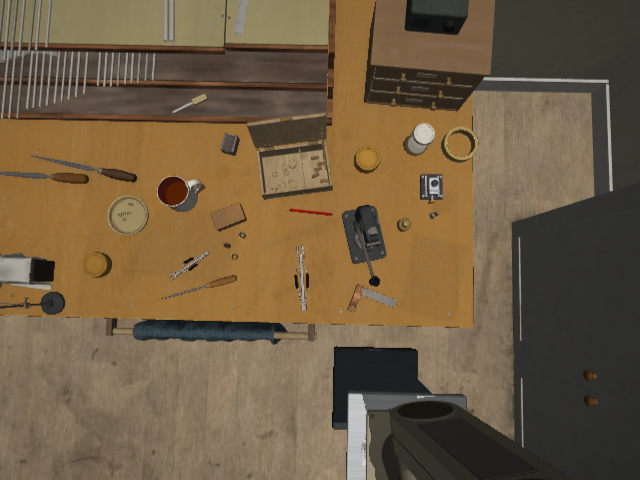

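View pics/wrist0.png

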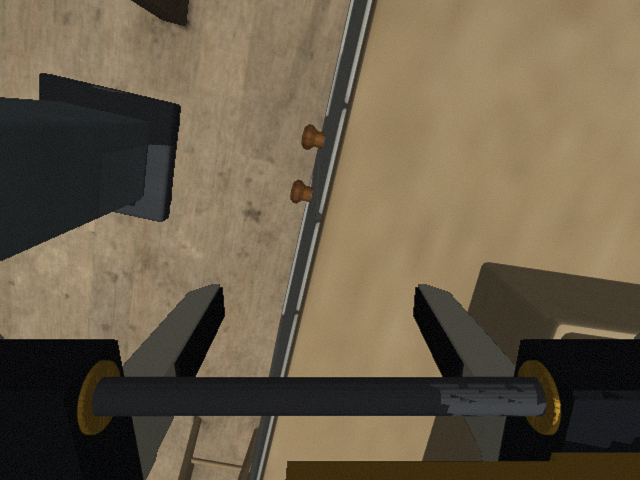

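Run:
```python
import cv2,numpy as np
im=cv2.imread("pics/top0.png"); sc=cv2.imread("pics/scene0.png")
a=cv2.resize(im[160:240,385:465],(400,400),interpolation=cv2.INTER_CUBIC)
b=cv2.resize(im[240:320,262:342],(400,400),interpolation=cv2.INTER_CUBIC)
c=cv2.resize(sc[140:220,340:420],(400,300),interpolation=cv2.INTER_CUBIC) if 0 else cv2.resize(sc[135:215,340:420],(400,400),interpolation=cv2.INTER_CUBIC)
d=cv2.resize(im[235:315,155:235],(400,400),interpolation=cv2.INTER_CUBIC)
o=np.vstack([np.hstack([a,b]),np.hstack([c,d])]);cv2.imwrite("pics/crops.png",cv2.resize(o,(600,600)))
```

```text
(no output)
```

View pics/crops.png

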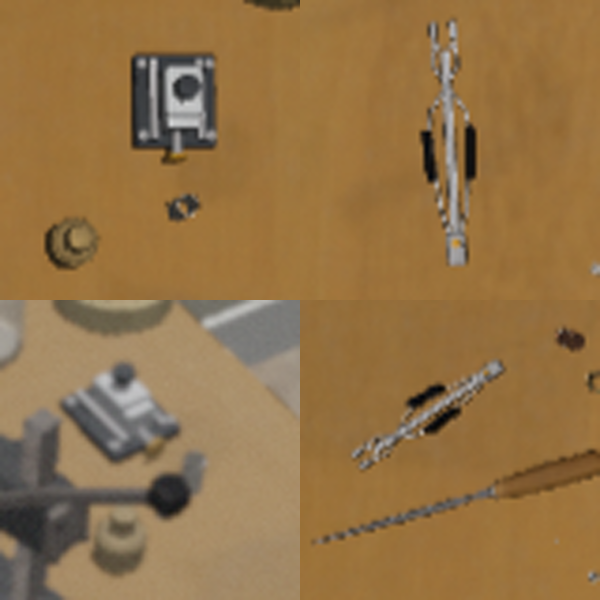

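```bash
cat > h.py <<'E'
import numpy as np,cv2
from scipy.spatial.transform import Rotation as Ro
from plant import robot,optics,ticket
def f(c): return 240/np.tan(np.radians(c["vertical_fov"])/2)
def ray(c,p,z):
    d=c["R"].T@np.array([(p[0]-c["cx"])/f(c),(p[1]-c["cy"])/f(c),1.]);o=-c["R"].T@c["t"]
    return o+d*(z-o[2])/d[2]
def pix(c,X):
    k=c["R"]@np.asarray(X)+c["t"];return np.array([c["cx"]+f(c)*k[0]/k[2],c["cy"]+f(c)*k[1]/k[2]])
def cam(n,name=None):
    c=optics.read_camera(n)
    if name: cv2.imwrite(f"pics/{name}.png",c["frame"][:,:,::-1])
    return c
def st(): 
    s=robot.read_state();R=Ro.from_rotvec(s["orientation"]).as_matrix();return s,R
E
python3 - <<'E'
from h import *
c=cam("top");im=c["frame"];hsv=cv2.cvtColor(im,cv2.COLOR_RGB2HSV)
# black grips
reg=np.zeros(im.shape[:2],np.uint8);reg[240:320,262:342]=1
m=((hsv[...,2]<70)&(reg>0)).astype(np.uint8)
n,l,s,ce=cv2.connectedComponentsWithStats(m)
for i in range(1,n):
    if s[i,4]>8: print("grip",s[i],ce[i],ray(c,ce[i],.02))
m=((hsv[...,1]<90)&(hsv[...,2]>70)&(reg>0)).astype(np.uint8)
ys,xs=np.nonzero(m);sel=(xs>290)&(xs<315)
print(xs[sel].min(),xs[sel].max(),ys[sel].min(),ys[sel].max())
for r in range(244,312,4):
    q=xs[(ys==r)&sel];print(r,q, end=' ')
print()
print("tail",ray(c,(305,309),.01),"jawtip",ray(c,(301.5,246),.013))
print("stop foot corners",[np.round(ray(c,(385+x*80/300,160+y*80/300),.01),4)[:2] for x,y in [(132,54),(216,54),(216,150),(132,150)]])
print("pin tip",ray(c,(385+177*80/300,160+157*80/300),.01),ray(c,(385+177*80/300,160+160*80/300),.018))
print("tube top",ray(c,(385+183*80/300,160+208*80/300),.03),ray(c,(385+183*80/300,160+208*80/300),.015))
print("weight",ray(c,(385+72*80/300,160+243*80/300),.03))
print("punch foot",[np.round(ray(c,p,.01),3)[:2] for p in [(342,212),(370,205),(386,256),(356,264)]], "ball",[ray(c,(376,281),z) for z in (.15,.25)])
s,R=st();print(R)
E
```

```text
grip [306 273   3  15  41] [306.95121951 280.31707317] [0.45024091 0.27657129 0.02      ]
grip [294 275   4  13  32] [295.8125 281.125 ] [0.44726317 0.3067717  0.02      ]
296 306 245 310
244 [] 248 [296 297 302 303] 252 [297 298 302 303] 256 [297 299 300 301 303] 260 [299 300 301 302] 264 [300 301 302] 268 [297 300 301 302 305] 272 [296 300 301 302 306] 276 [301 302] 280 [301 302] 284 [301 302 303] 288 [298 301 302 303 306] 292 [299 302 303 306] 296 [299 302 303 306] 300 [301 302 303 304 305] 304 [301 302 305] 308 [301 302 303 304 305] 
tail [0.37233083 0.27999633 0.01      ] jawtip [0.54395883 0.29453388 0.013     ]
stop foot corners [array([ 0.7536, -0.0313]), array([ 0.7551, -0.0939]), array([ 0.6826, -0.0939]), array([ 0.681 , -0.0317])]
pin tip [ 0.67660311 -0.06504223  0.01      ] [ 0.6728269  -0.06304358  0.018     ]
tube top [ 0.63530607 -0.06448117  0.03      ] [ 0.6377128  -0.06829615  0.015     ]
weight [0.60761755 0.015872   0.03      ]
punch foot [array([0.642, 0.185]), array([0.663, 0.108]), array([0.523, 0.061]), array([0.498, 0.143])] ball [array([0.45254792, 0.10509492, 0.15      ]), array([0.45197213, 0.11737212, 0.25      ])]
[[-1.48667049e-04  9.75276506e-01  2.20988041e-01]
 [ 1.18839943e-03  2.20988059e-01 -9.75275789e-01]
 [-9.99999283e-01  1.17630689e-04 -1.19187169e-03]]
```

Request:
jog_arm(targets=[[-5, 0, -6, 0, 0, 0, 0], [-8, 8, -11, 0, 0, 0, 0], [-10.6, 13, -16, 5, 0, 0, 0], [-10.6, 18, -20, 12.7, 0, 0, 0], [-10.6, 23, -24, 12.7, 0, 0, 0]], squeeze=20)

```text
t: 0.82
tool_pos: [0.2684, -0.3455, 0.2962]
orientation: [1.211, 1.208, -1.21]
force: [0.9, -0.3, 1.0]
opening: 0.0933
```

Request:
jog_arm(targets=[[0, 4.4, -4.4, 0, 0, 0, 0], [0, 8.8, -8.8, 0, 0, 0, 0], [0, 13.2, -13.2, 0, 0, 0, 0], [0, 17.6, -17.6, 0, 0, 0, 0], [0, 22, -22, 0, 0, 0, 0]])

```text
t: 1.45
tool_pos: [0.4898, -0.1242, 0.2964]
orientation: [1.21, 1.207, -1.21]
force: [0.2, -1.0, 0.4]
opening: 0.0931
```

Request:
jog_arm(targets=[[0, 4, -4, 0, 0, 0, 0], [0, 7, -7, 0, 0, 0, 0], [0, 7, -7, 0, 0, 0, 0]])

```text
t: 1.82
tool_pos: [0.5609, -0.0518, 0.2953]
orientation: [1.208, 1.211, -1.208]
force: [-0.4, 0.6, -0.2]
opening: 0.093
```

Run:
```python
from h import *
c=cam("wrist","w1");s,R=st();print(s["t"],s["tool_pos"],np.round(R,3).tolist())
import pickle;pickle.dump(c,open("w1.pkl","wb"))
```

```text
1.875 [ 0.56013846 -0.05317798  0.2956389 ] [[-0.0, 1.0, 0.001], [-0.0, 0.001, -1.0], [-1.0, -0.0, 0.0]]
```

View pics/w1.png

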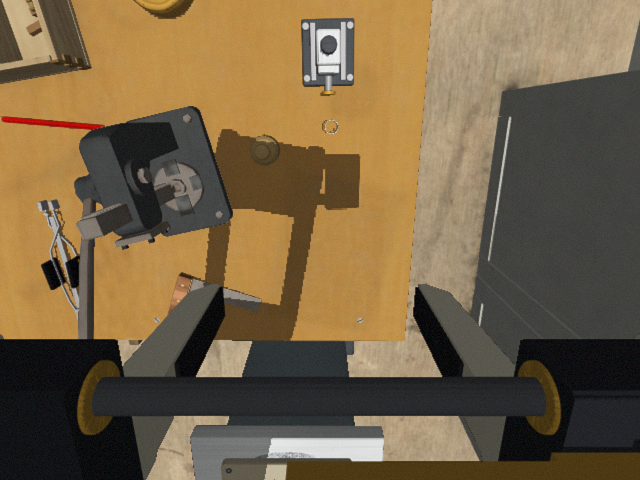

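Run:
```python
from h import *
import pickle
c=pickle.load(open("w1.pkl","rb"));im=c["frame"]
cv2.imwrite("pics/w1c.png",cv2.resize(im[10:145,290:370][:,:,::-1],(356,600),interpolation=cv2.INTER_CUBIC))
hsv=cv2.cvtColor(im,cv2.COLOR_RGB2HSV);bg=np.array([185,130,55])
w=im[110:145,310:352].astype(int);print(im[112,312])
d=np.abs(w-im[140,345].astype(int)).sum(2)>60
ys,xs=np.nonzero(d);print("tube px",xs.min()+310,xs.max()+310,ys.min()+110,ys.max()+110,len(xs))
```

```text
[193 144  74]
tube px 322 337 120 133 100
```

View pics/w1c.png

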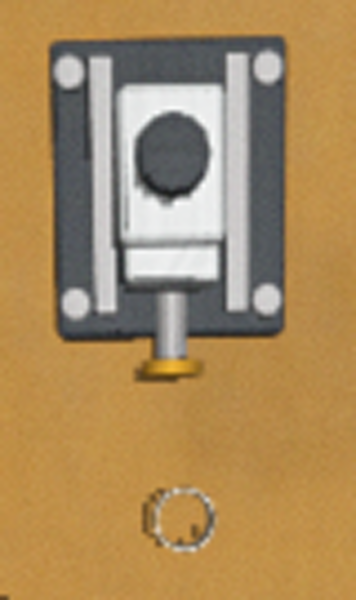

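Run:
```python
from h import *
import pickle
c=pickle.load(open("w1.pkl","rb"))
P=lambda x,y,z:np.round(ray(c,(290+x/4.45,10+y/4.444),z),4)
print("tube top",P(181,519,.03),"diam",P(213,519,.03)-P(149,519,.03))
for q in [(51,40),(285,37),(285,335),(58,339)]: print("foot",P(*q,.01))
print("screw head top",P(172,153,.05))
print("pin L/R mid",P(136,369,.010),P(203,369,.010),"front low edge at z2",P(169,380,.002),"top edge back z18",P(169,358,.018),P(169,369,.01))
print("fh bolts", [P(*q,.012) for q in [(69,72),(267,68),(76,304),(267,300)]])
```

```text
tube top [ 0.6368 -0.0663  0.03  ] diam [ 0.     -0.0167  0.    ]
foot [ 0.752  -0.0329  0.01  ]
foot [ 0.7527 -0.0917  0.01  ]
foot [ 0.6831 -0.0938  0.01  ]
foot [ 0.682  -0.0339  0.01  ]
screw head top [ 0.7195 -0.0626  0.05  ]
pin L/R mid [ 0.6746 -0.0546  0.01  ] [ 0.6747 -0.0723  0.01  ] front low edge at z2 [ 0.6724 -0.0635  0.002 ] top edge back z18 [ 0.6768 -0.0631  0.018 ] [ 0.6747 -0.0633  0.01  ]
fh bolts [array([ 0.7444, -0.0374,  0.012 ]), array([ 0.7454, -0.0872,  0.012 ]), array([ 0.6904, -0.0388,  0.012 ]), array([ 0.6914, -0.0887,  0.012 ])]
```

Request:
jog_arm(targets=[[-5, -1, -2, 0, 0, 0, 0], [-6, -2.5, -8, -5, 0, 0, 0], [-6, -5, -14, -5, 0, 0, 0], [-6, -7, -20, -5, 0, 0, 0], [-6, -9, -26, -5, 0, 0, 0]])

```text
t: 2.5
tool_pos: [0.4703, 0.2031, 0.356]
orientation: [1.145, 1.248, -1.145]
force: [1.2, -0.9, -0.1]
opening: 0.093
```

Request:
jog_arm(targets=[[0, -1, -6, 0, 0, 0, 0], [5, -1.3, -9, 0, 0, 0, 0], [11, -1.3, -9, 0, 0, 0, 0], [15, -1.3, -9, 0, 0, 0, 0], [15, -1.3, -9, 0, 0, 0, 0]])

```text
t: 3.12
tool_pos: [0.4474, 0.2893, 0.2023]
orientation: [1.141, 1.25, -1.152]
force: [-0.8, -0.2, 1.6]
opening: 0.0933
```

Run:
```python
from h import *
c=cam("wrist","w2");s,R=st();print(s["t"],s["tool_pos"],np.round(R,3).tolist())
import pickle;pickle.dump(c,open("w2.pkl","wb"))
```

```text
3.175 [0.44910761 0.29025094 0.20554191] [[-0.001, 0.996, 0.085], [-0.002, 0.085, -0.996], [-1.0, -0.001, 0.002]]
```

View pics/w2.png

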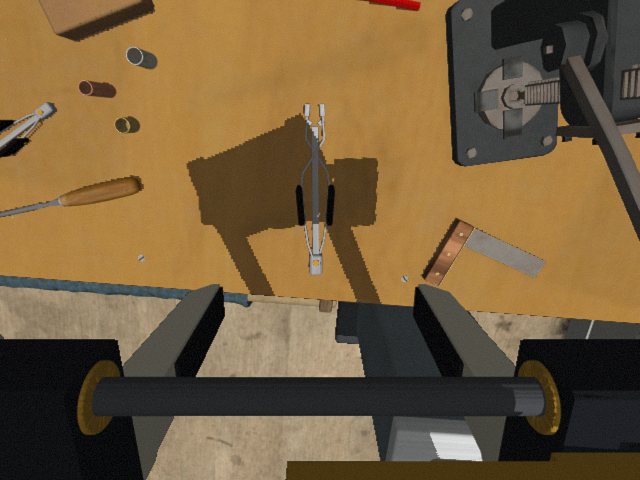

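Run:
```python
from h import *
import pickle
c=pickle.load(open("w2.pkl","rb"));im=c["frame"]
cv2.imwrite("pics/w2c.png",cv2.resize(im[95:280,265:365][:,:,::-1],(324,600),interpolation=cv2.INTER_CUBIC))
reg=np.zeros(im.shape[:2],bool);reg[170:235,285:345]=1
m=((im.max(2)<45)&reg).astype(np.uint8)
n,l,s,ce=cv2.connectedComponentsWithStats(m)
for i in range(1,n):
    if s[i,4]>20:
        x,y,w,h,a=s[i]; print(s[i],ce[i],"top mid z28",np.round(ray(c,ce[i],.028),4),np.round(ray(c,ce[i],.015),4))
```

```text
[296 185   9  40 262] [299.85496183 205.04961832] top mid z28 [0.4484 0.3067 0.028 ] [0.4454 0.3071 0.015 ]
[326 185   9  41 270] [329.92962963 204.8037037 ] top mid z28 [0.4511 0.2772 0.028 ] [0.4482 0.2765 0.015 ]
```

View pics/w2c.png

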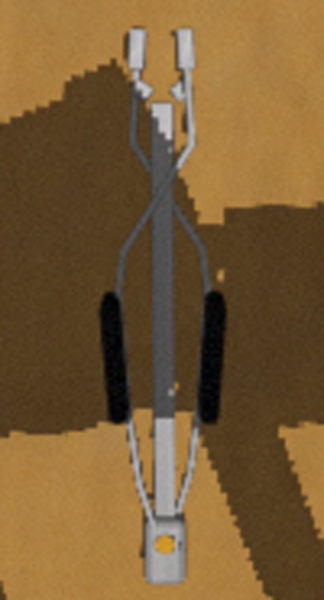

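Run:
```python
from h import *
import pickle
c=pickle.load(open("w2.pkl","rb"))
P=lambda x,y,z:np.round(ray(c,(265+x/3.24,95+y/3.243),z),4)
a=P(160.5,29,.013);b=P(162,105,.009);t=P(165,583,.008);h=P(165,515,.01)
print("jawtip",a,"tongue",b,"tail",t,h)
for p in (a,b): d=p-t;print(np.degrees(np.arctan2(d[1],d[0])),np.hypot(*d[:2]))
d=(a-t)/np.hypot(*(a-t)[:2]);print("origin",a-d*.096,t+d*.081)
for q in [(103,295),(110,295),(118,423)]:print("L",P(*q,.028))
for q in [(215,292),(208,423)]:print("R",P(*q,.028))
```

```text
jawtip [0.5438 0.3001 0.013 ] tongue [0.5225 0.2979 0.009 ] tail [0.3666 0.2841 0.008 ] [0.392  0.2862 0.01  ]
5.159442684006768 0.17792088129278133
5.058539363257555 0.15650958437105375
origin [0.44818896 0.29146695 0.01030217] [0.44727181 0.29138414 0.01027629]
L [0.467 0.311 0.028]
L [0.4672 0.3089 0.028 ]
L [0.4276 0.3037 0.028 ]
R [0.4708 0.2776 0.028 ]
R [0.43   0.2759 0.028 ]
```

Request:
jog_arm(targets=[[6, -0.1, -0.15, 0, 0, 0, 0.3], [12, -0.1, -0.15, 0, 0, 0, 0.3], [17, -0.1, -0.15, 0, 0, 0, 0.3], [19, -0.1, -0.15, 0, 0, 0, 0.3], [20, -0.1, -0.15, 0, 0, 0, 0.3]], squeeze=20)

```text
t: 3.8
tool_pos: [0.4495, 0.2916, 0.0071]
orientation: [1.147, 1.247, -1.147]
force: [0.1, -0.1, -0.2]
opening: 0.0649
```

Run:
```python
from h import *
c=cam("wrist","w3");s,R=st();print(s["t"],s["tool_pos"],np.round(R,3).tolist(),s["force"])
```

```text
3.85 [0.44911865 0.29144817 0.00629281] [[0.0, 0.996, 0.084], [-0.001, 0.084, -0.996], [-1.0, 0.0, 0.001]] [-1.03341124  0.2201092  -0.82261202]
```

View pics/w3.png

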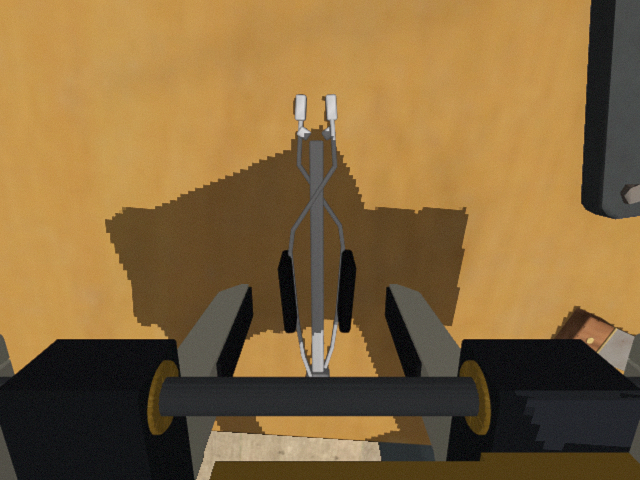

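Request:
jog_arm(targets=[[0.25, 0, 0, 0, 0, 0, 0.5], [0.25, 0, 0, 0, 0, 0, 0.7], [0.25, 0, 0, 0, 0, 0, 1], [0.25, 0, 0, 0, 0, 0, 1], [0.25, 0, 0, 0, 0, 0, 1]], squeeze=20)

```text
t: 4.47
tool_pos: [0.4495, 0.2919, 0.0043]
orientation: [1.147, 1.247, -1.146]
force: [-0.6, 1.9, 2.4]
opening: 0.0196
```

Run:
```python
from h import *
c=cam("wrist","w4");s,R=st();print(s["t"],s["tool_pos"],s["opening"],s["force"])
```

```text
4.525 [0.44952204 0.29197549 0.00430918] 0.015987649411571315 [0.23501497 2.46680067 2.94405272]
```

View pics/w4.png

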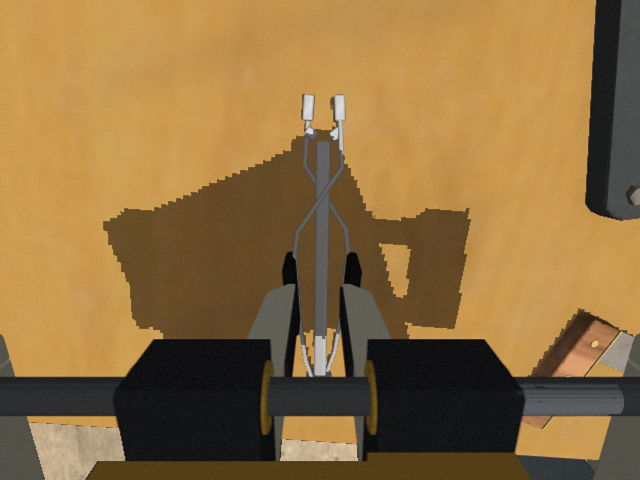

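Run:
```python
from h import *
c=cam("wrist");s,R=st();T=s["tool_pos"]
print(s["t"],s["opening"],s["force"],s["wrist_torque"])
for nm,o in [("tcp",[0,0,0]),("pinch",[-.019,0,0]),("tipL",[0,0,-.008]),("tipR",[0,0,.008]),("R14",[0,0,.014]),("R14 pinch",[-.019,0,.014]),("y+19 r18 z28",[-.024,.019,.0185])]:
    print(nm,pix(c,T+R@np.array(o)))
cv2.imwrite("pics/w4c.png",cv2.resize(c["frame"][85:345,230:410][:,:,::-1],(415,600),interpolation=cv2.INTER_CUBIC))
```

```text
4.575 0.011730425594972602 [-0.28289374  2.10049505  3.54224363] [ 0.55489416 -0.04087716 -0.02206096]
tcp [317.56085536 280.14872565]
pinch [317.47550303 295.66121191]
tipL [302.95374284 280.1547543 ]
tipR [332.16774643 280.1426971 ]
R14 [343.1227694  280.13817575]
R14 pinch [345.50706726 295.64941705]
y+19 r18 z28 [356.64211867 263.82142019]
```

View pics/w4c.png

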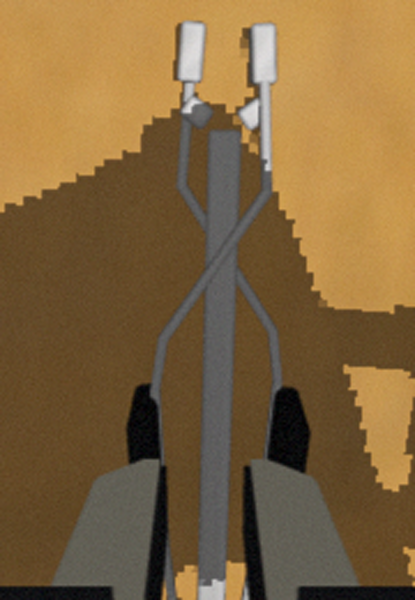

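Run:
```python
from h import *
c=cam("scene");s,R=st();T=s["tool_pos"];print(s["opening"],s["t"]);p=pix(c,T);print(p)
x,y=map(int,p);k=c["frame"][y-70:y+50,x-80:x+80][:,:,::-1].copy()
cv2.imwrite("pics/s4.png",cv2.resize(k,(800,600),interpolation=cv2.INTER_CUBIC))
```

```text
0.007974208546962631 4.625
[310.39510717 292.54097754]
```

View pics/s4.png

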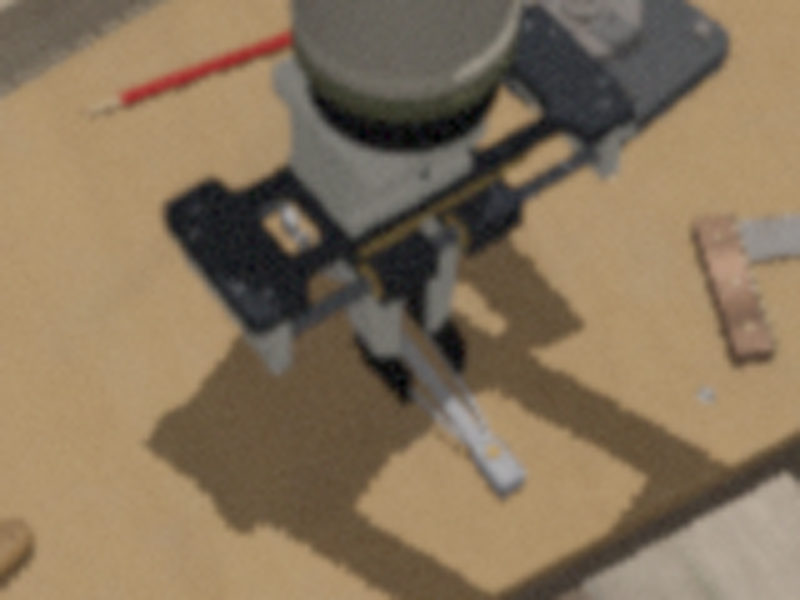

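Run:
```python
from h import *
c=cam("wrist","w5");s,R=st();T=s["tool_pos"];print(s["t"],s["opening"],T,s["force"],s["wrist_torque"])
# camera in tool frame
Rct=c["R"]@R; o=R.T@(-c["R"].T@c["t"]-T); print("cam in tool",o)
def hit(px,zt):
    d=Rct.T@np.array([(px[0]-c["cx"])/f(c),(px[1]-c["cy"])/f(c),1]);return o+d*(zt-o[2])/d[2]
for px,z in [((387,287),.0325),((250,287),-.0325),((415,287),.0465),((222,287),-.0465)]: print(px,hit(px,z))
cv2.imwrite("pics/w5c.png",cv2.resize(c["frame"][85:345,230:410][:,:,::-1],(415,600),interpolation=cv2.INTER_CUBIC))
```

```text
4.675 0.004080585484551831 [0.44946381 0.2919486  0.00424297] [-0.25598177  2.89152142  3.98058428] [6.08018066e-01 3.62891202e-02 5.61783514e-04]
cam in tool [-0.18912339  0.08389763  0.00051346]
(387, 287) [-0.02884636  0.00938075  0.0325    ]
(250, 287) [-0.02372831  0.00702937 -0.0325    ]
(415, 287) [-0.02556616  0.00785001  0.0465    ]
(222, 287) [-0.02191993  0.00619473 -0.0465    ]
```

View pics/w5c.png

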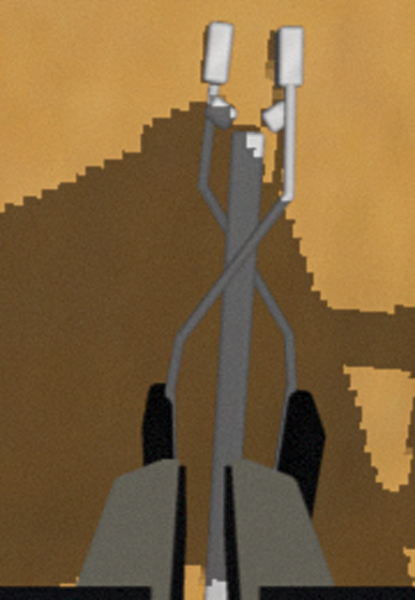

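Request:
jog_arm(targets=[[-0.5, 0, 0, 0, 0, 0, 1], [-0.5, 0, 0, 0, 0, 0, 0.4], [-0.5, 0, 0, 0, 0, 0, 0.3], [-0.5, 0, 0, 0, 0, 0, 0.3], [-0.5, 0, 0, 0, 0, 0, 0.3]])

```text
t: 5.3
tool_pos: [0.4493, 0.2918, 0.009]
orientation: [1.147, 1.247, -1.147]
force: [-0.2, -0.1, -0.2]
opening: 0.0359
```

Run:
```python
from h import *
import pickle
c=cam("wrist","w6");pickle.dump(c,open("w6.pkl","wb"));s,R=st();print(s["t"],s["opening"],s["tool_pos"],s["force"],s["wrist_torque"],np.round(R,3).tolist())
cv2.imwrite("pics/w6c.png",cv2.resize(c["frame"][85:385,230:410][:,:,::-1],(360,600),interpolation=cv2.INTER_CUBIC))
```

```text
5.35 0.04017173607248402 [0.44942024 0.29186036 0.00913907] [0.61723289 0.24922831 1.03342561] [ 0.00070924  0.00623537 -0.0025445 ] [[0.001, 0.996, 0.084], [-0.0, 0.084, -0.996], [-1.0, 0.001, 0.0]]
```

View pics/w6c.png

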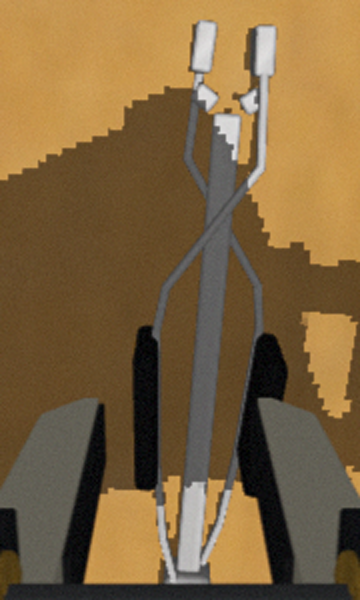

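Run:
```python
from h import *
import pickle
c=pickle.load(open("w6.pkl","rb"))
P=lambda x,y,z:np.round(ray(c,(230+x/2,85+y/2),z),4)
a=(P(204,22,.013)+P(265,25,.013))/2;b=P(228,115,.009);t=P(190,570,.009)
print(a,b,t)
for q in (a,b): d=q-t;print(np.degrees(np.arctan2(d[1],d[0])),np.hypot(*d[:2]))
d=(b-t)/np.hypot(*(b-t)[:2]);print("origin",a-d*.096, b-d*(.5225-.4481)/np.cos(np.radians(5.1)))
print("grip L front/back",P(146,328,.028),P(145,488,.028))
print("gripR front",P(266,336,.028))
```

```text
[0.54415 0.28595 0.013  ] [0.5234 0.285  0.009 ] [0.3919 0.2826 0.009 ]
1.2604919189424444 0.15228685104105344
1.0455863561314414 0.13152189931718591
origin [0.44816598 0.2841982  0.013     ] [0.44871672 0.28363696 0.009     ]
grip L front/back [0.4734 0.3008 0.028 ] [0.4299 0.2979 0.028 ]
gripR front [0.4737 0.2719 0.028 ]
```

Request:
jog_arm(targets=[[-0.3, -0.15, 0.7, 3.6, 0, 0, 0.2], [-0.3, -0.15, 0.7, 3.6, 0, 0, 0.2], [0, -0.15, 0.7, 3.6, 0, 0, 0.2], [0.6, -0.15, 0.7, 3.6, 0, 0, 0.2], [1.0, -0.15, 0.7, 3.6, 0, 0, 0.2]])

```text
t: 5.98
tool_pos: [0.4481, 0.2847, -0.0017]
orientation: [1.193, 1.219, -1.193]
force: [-0.3, 0.5, -0.0]
opening: 0.0743
```

Run:
```python
from h import *
c=cam("wrist","w7");s,R=st();print(s["t"],s["opening"],s["tool_pos"],s["force"],s["wrist_torque"],np.round(R,3).tolist())
cv2.imwrite("pics/w7c.png",cv2.resize(c["frame"][85:385,200:440][:,:,::-1],(480,600),interpolation=cv2.INTER_CUBIC))
```

```text
6.025 0.07458811204736715 [ 0.44779663  0.2844554  -0.00217107] [-0.27826792 -0.04189117  0.00239956] [ 0.01971591  0.03663179 -0.0540153 ] [[-0.0, 1.0, 0.022], [-0.001, 0.022, -1.0], [-1.0, -0.0, 0.001]]
```

View pics/w7c.png

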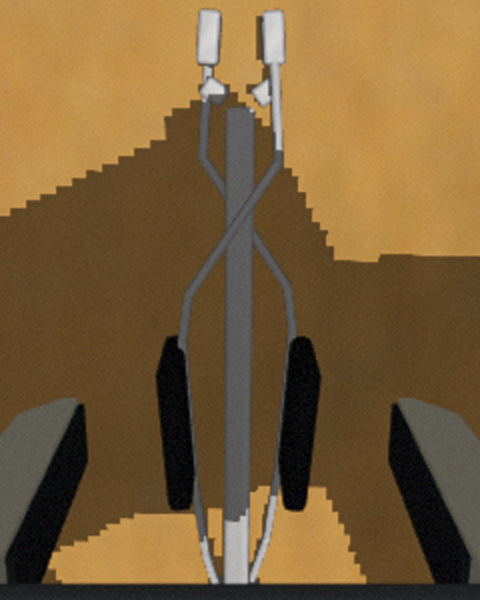

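Request:
jog_arm(targets=[[0.4, 0, 0, 0, 0, 0, 0.35], [0.8, 0, 0, 0, 0, 0, 0.4], [1.2, 0, 0, 0, 0, 0, 0.4]])

```text
t: 6.4
tool_pos: [0.4477, 0.2844, -0.0145]
orientation: [1.192, 1.219, -1.194]
force: [-0.5, 0.0, 0.3]
opening: 0.0565
```

Request:
jog_arm(targets=[[0.2, 0, 0, 0, 0, 0, 0.4], [0.4, 0, 0, 0, 0, 0, 0.4]])

```text
t: 6.65
tool_pos: [0.4478, 0.2845, -0.0186]
orientation: [1.192, 1.219, -1.194]
force: [0.7, -0.0, -0.9]
opening: 0.0555
```

Run:
```python
from h import *
c=cam("wrist","w8");s,R=st();print(s["t"],s["opening"],s["tool_pos"],s["force"],s["wrist_torque"])
cv2.imwrite("pics/w8c.png",cv2.resize(c["frame"][85:385,200:440][:,:,::-1],(480,600),interpolation=cv2.INTER_CUBIC))
```

```text
6.7 0.055889162496368744 [ 0.44759122  0.28434914 -0.01885802] [-0.28434019 -0.09377902 -0.15079523] [-0.03230883 -0.05536499  0.01900537]
```

View pics/w8c.png

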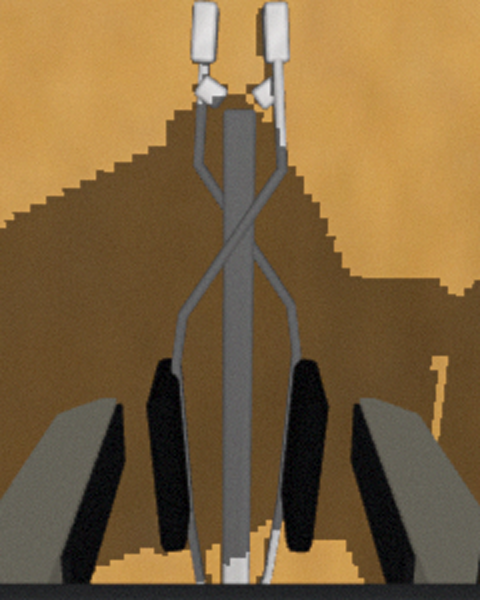

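Request:
jog_arm(targets=[[0, 0, 0, 0, 0, 0, 0.55], [0, 0, 0, 0, 0, 0, 0.6], [0, 0, 0, 0, 0, 0, 1], [0, 0, 0, 0, 0, 0, 1], [0, 0, 0, 0, 0, 0, 1]], squeeze=20)

```text
t: 7.32
tool_pos: [0.4478, 0.2845, -0.0186]
orientation: [1.192, 1.219, -1.194]
force: [0.3, 0.5, 0.5]
opening: 0.0273
```

Run:
```python
from h import *
import pickle
c=cam("wrist","w9");pickle.dump(c,open("w9.pkl","wb"));s,R=st();print(s["t"],s["opening"],s["tool_pos"],s["force"],s["wrist_torque"])
cv2.imwrite("pics/w9c.png",cv2.resize(c["frame"][75:375,200:440][:,:,::-1],(480,600),interpolation=cv2.INTER_CUBIC))
```

```text
7.375 0.027139932622817428 [ 0.44781621  0.28442046 -0.01867494] [0.96630004 0.26090551 0.42974278] [ 0.00617545 -0.09952078 -0.04071067]
```

View pics/w9c.png

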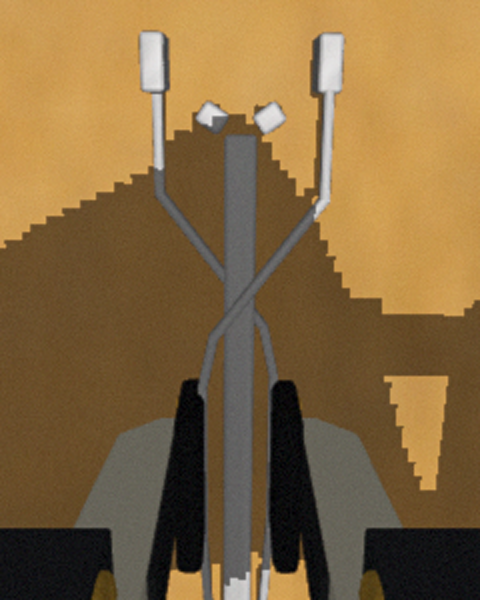

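Run:
```python
from h import *
import pickle
c=pickle.load(open("w9.pkl","rb"));s,R=st()
P=lambda x,y,z:np.round(ray(c,(200+x/2,75+y/2),z),4)
a=(P(152,32,.013)+P(328,34,.013))/2;b=P(240,137,.009);t=P(237,580,.009);v=(P(212,117,.009)+P(269,117,.009))/2
print("jaw",a,"tongue",b,"tail",t,"v",v,"gap",P(165,60,.013)-P(316,60,.013))
d=b-t;print(np.degrees(np.arctan2(d[1],d[0])))
u=d/np.hypot(*d[:2]);u[2]=0
for q,k in ((a,.096),(b,.0748)): print("origin",q-u*k)
print("throat in tool",R.T@(a-u*.008-s["tool_pos"]), "tool yaw",np.degrees(np.arctan2(R[1,1],R[0,1])))
```

```text
jaw [0.5422  0.28535 0.013  ] tongue [0.5222 0.2849 0.009 ] tail [0.4136 0.2832 0.009 ] v [0.52625 0.2849  0.009  ] gap [-0.0007  0.0299  0.    ]
0.8968220115731637
origin [0.44621176 0.28384742 0.013     ]
origin [0.44740916 0.28372924 0.009     ]
throat in tool [-0.03170738  0.08636947  0.00111022] tool yaw 1.2479383168179443
```

Request:
jog_arm(targets=[[-1, 0, 0, 0, 0, 0, 1], [-4, 0, 0, 0, 0, 0, 1], [-9, 0, 0, 0, 0, 0, 1], [-14, 0, 0, 0, 0, 0, 1], [-20, 0, 0, 0, 0, 0, 1]])

```text
t: 8.0
tool_pos: [0.4469, 0.2842, 0.1827]
orientation: [1.191, 1.22, -1.195]
force: [0.2, 0.4, -0.5]
opening: 0.0273
```

Run:
```python
from h import *
c=cam("wrist","w10");s,R=st();print(s["t"],s["opening"],s["tool_pos"],s["force"],s["wrist_torque"])
```

```text
8.05 0.026887406257201575 [0.45103016 0.28633169 0.19309932] [2.61060131 1.18058833 5.82047667] [ 0.14398945 -0.16961952 -0.03144679]
```

View pics/w10.png

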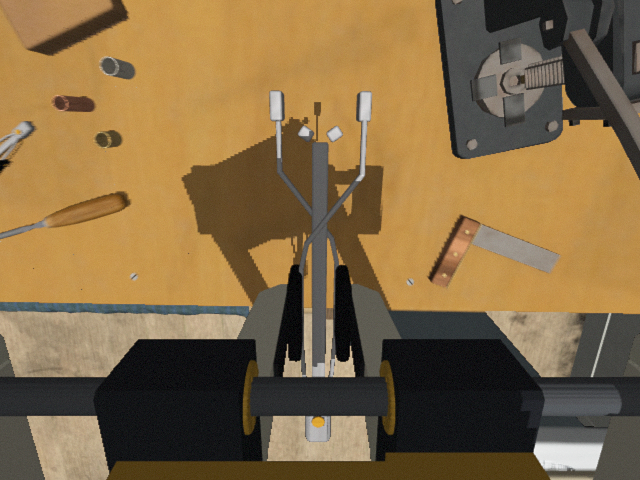

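Request:
jog_arm(targets=[[-5, 0, 0, 0, 0, 0, 1], [-10, 0, 0, 0, 0, 0, 1], [-13.5, 0, 3, 0, 0, 0, 1], [-13.5, 1, 8.5, 0, 0, 0, 1], [-13.5, 2, 14, 0, 0, 0, 1]])

```text
t: 8.68
tool_pos: [0.4728, 0.1452, 0.3288]
orientation: [1.201, 1.215, -1.181]
force: [0.0, 1.3, -1.2]
opening: 0.0275
```

Request:
jog_arm(targets=[[0, 0.5, 5, 0, 0, 0, 1], [0, 1, 10, 0, 0, 0, 1], [0, 2, 15, 0, 0, 0, 1], [0, 2.5, 19, 0, 0, 0, 1], [0, 2.7, 21, 0, 0, 0, 1]])

```text
t: 9.3
tool_pos: [0.5045, -0.0662, 0.3283]
orientation: [1.202, 1.214, -1.183]
force: [0.4, 0.2, -0.6]
opening: 0.0274
```

Run:
```python
from h import *
import pickle
c=cam("wrist","w11");pickle.dump(c,open("w11.pkl","wb"));s,R=st();print(s["t"],s["opening"],s["tool_pos"],s["force"],s["wrist_torque"],np.round(R,3).tolist())
d=np.array([.506,-.0677,s["tool_pos"][2]])-s["tool_pos"];print(R.T@d)
```

```text
9.35 0.02730906406132746 [ 0.50460326 -0.06770133  0.32814171] [-0.63948657 -2.09150528 -1.46505525] [-0.08427533  0.06544668 -0.00265488] [[0.011, 1.0, 0.021], [0.003, 0.021, -1.0], [-1.0, 0.011, -0.003]]
[1.59128701e-05 1.39637473e-03 2.75820722e-05]
```

View pics/w11.png

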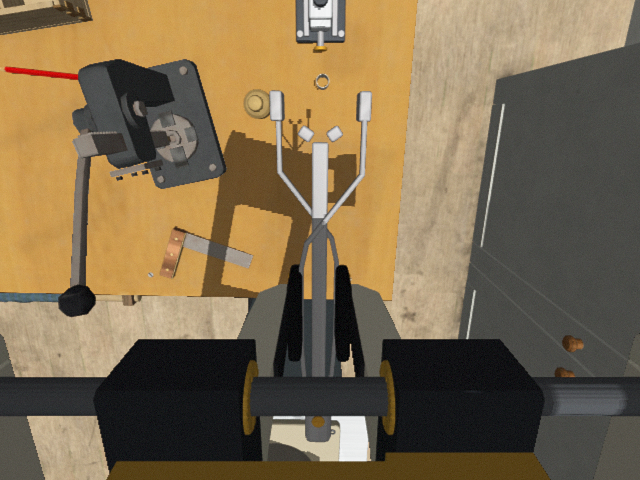

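Request:
jog_arm(targets=[[6, 0.1, 0, 0, 0, -0.6, 1], [12, 0.1, 0, 0, 0, -0.6, 1], [18, 0.1, 0, 0, 0, -0.6, 1], [24, 0.1, 0, 0, 0, -0.6, 1], [28, 0.1, 0, 0, 0, -0.6, 1]])

```text
t: 9.98
tool_pos: [0.5069, -0.0659, 0.0453]
orientation: [1.196, 1.223, -1.193]
force: [0.1, 0.0, -0.5]
opening: 0.0273
```

Request:
jog_arm(targets=[[1, 0, 0, 0, 0, 0, 1], [2, 0, 0, 0, 0, 0, 1], [2, 0, 0, 0, 0, 0, 1]])

```text
t: 10.35
tool_pos: [0.5078, -0.0659, 0.0264]
orientation: [1.196, 1.222, -1.192]
force: [-0.4, -0.8, -0.7]
opening: 0.0272
```

Run:
```python
from h import *
import pickle
c=cam("wrist","w12");pickle.dump(c,open("w12.pkl","wb"));s,R=st();print(s["t"],s["opening"],s["tool_pos"],s["force"],s["wrist_torque"],np.round(R,4).tolist())
```

```text
10.4 0.027202824135073463 [ 0.50815569 -0.0659982   0.02685743] [-0.3885824  -0.10887281 -0.2955715 ] [ 0.03151037 -0.11217724 -0.00279413] [[0.0003, 0.9998, 0.0211], [0.0033, 0.0211, -0.9998], [-1.0, 0.0004, -0.0033]]
```

View pics/w12.png

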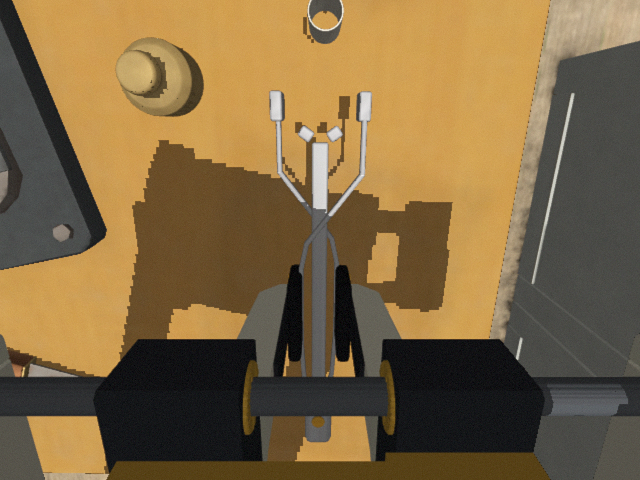

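Run:
```python
from h import *
import pickle
c=pickle.load(open("w12.pkl","rb"));s,R=st();T=s["tool_pos"];im=c["frame"]
cv2.imwrite("pics/w12c.png",cv2.resize(im[0:150,250:400][:,:,::-1],(600,600),interpolation=cv2.INTER_CUBIC))
u=T[2]+.0187
a=(ray(c,(276.5,91.5),u+.013)+ray(c,(364,91.5),u+.013))/2
v=(ray(c,(305.5,133),u+.009)+ray(c,(334.5,133.5),u+.009))/2
for n,p in (("jaw",a),("v",v),("spine end",ray(c,(320,143),u+.009)),("tail",ray(c,(318,440),u+.01))):print(n,p,(R.T@(p-T)))
```

```text
jaw [ 0.60212275 -0.06526185  0.05855743] [-0.03167064  0.09397298  0.00113646]
v [ 0.58630838 -0.06552013  0.05455743] [-0.02767602  0.07815526  0.00107507]
spine end [ 0.58240258 -0.06560555  0.05455743] [-0.02767742  0.07424853  0.00107823]
tail [ 0.42724136 -0.06793894  0.05555743] [-0.02872934 -0.08092706  0.00014098]
```

View pics/w12c.png

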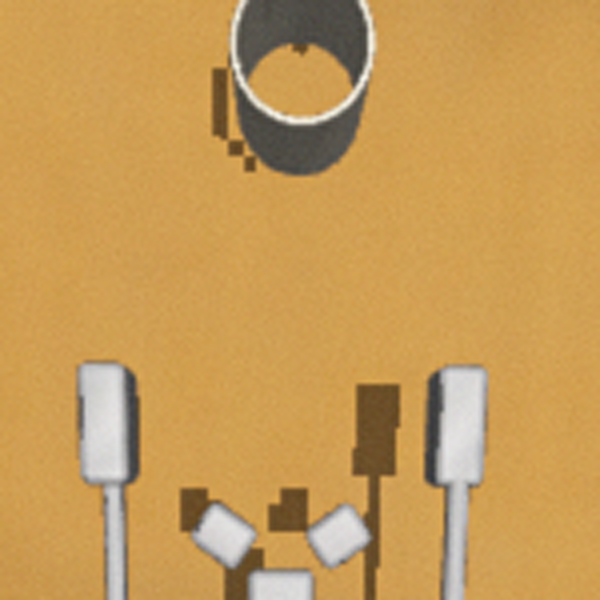

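Run:
```python
from h import *
import pickle
c=pickle.load(open("w12.pkl","rb"))
print(ray(c,(325.6,30.3),.03),ray(c,(325.5,44),0),ray(c,(308,11),.03),ray(c,(343.5,11),.03))
```

```text
[ 0.62921527 -0.06705467  0.03      ] [ 0.62896207 -0.06744916  0.        ] [ 0.63654111 -0.05920948  0.03      ] [ 0.63685025 -0.07463176  0.03      ]
```

Request:
jog_arm(targets=[[1.5, 0, 0.1, 0, 0, 0, 1], [3, 0, 0.1, 0, 0, 0, 1], [4.0, 0, 0.1, 0, 0, 0, 1], [4.4, 0, 0.1, 0, 0, 0, 1], [4.4, 0, 0.1, 0, 0, 0, 1]])

```text
t: 11.02
tool_pos: [0.508, -0.0668, -0.0175]
orientation: [1.196, 1.222, -1.192]
force: [0.4, 0.7, -2.0]
opening: 0.0271
```

```bash
cat > look.py <<'E'
from h import *
import sys,pickle
n=sys.argv[1];F=[]
c=cam("wrist",n);s,R=st();F.append(s["force"])
for i in range(int(sys.argv[2]) if len(sys.argv)>2 else 0):
    optics.read_camera("wrist");F.append(st()[0]["force"])
pickle.dump(c,open(n+".pkl","wb"));T=s["tool_pos"]
print(s["t"],s["opening"],T,"F",np.round(np.mean(F,0),2),np.round(s["wrist_torque"],3),"R",np.round(R,4).tolist())
cv2.imwrite(f"pics/{n}c.png",cv2.resize(c["frame"][0:150,240:400][:,:,::-1],(640,600),interpolation=cv2.INTER_CUBIC))
E
python3 look.py w13 3
```

```text
11.075 0.026784516483167715 [ 0.50830563 -0.06686881 -0.0171015 ] F [ 0.18  0.29 -0.88] [ 0.005 -0.029  0.062] R [[0.0003, 0.9998, 0.0211], [0.0033, 0.0211, -0.9998], [-1.0, 0.0004, -0.0033]]
```

View pics/w13.png

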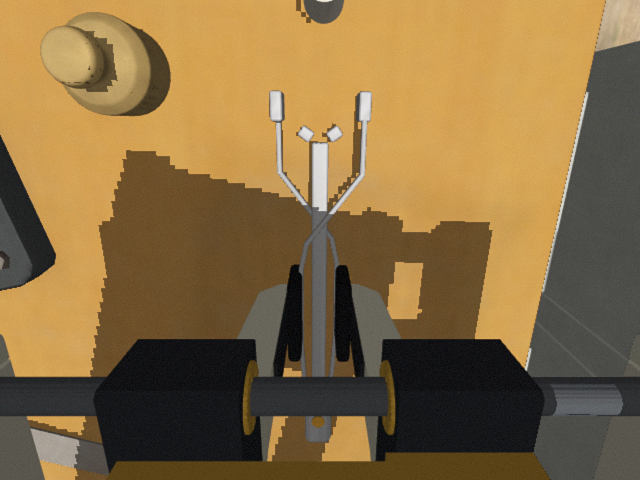

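Request:
jog_arm(targets=[[0, 1, 0, 0, 0, 0, 1], [0, 2, 0, 0, 0, 0, 1], [0, 3, 0, 0, 0, 0, 1], [0, 3.7, 0, 0, 0, 0, 1], [0, 3.7, 0, 0, 0, 0, 1]])

```text
t: 11.85
tool_pos: [0.5462, -0.0661, -0.0167]
orientation: [1.196, 1.221, -1.191]
force: [0.1, 0.1, -1.2]
opening: 0.0274
```

```bash
python3 look.py w14 1
```

```text
11.9 0.027480478780908927 [ 0.54566183 -0.06611377 -0.01683587] F [ 0.05  0.26 -1.53] [0.018 0.023 0.001] R [[0.0007, 0.9998, 0.0212], [0.0032, 0.0212, -0.9998], [-1.0, 0.0008, -0.0032]]
```

View pics/w14c.png

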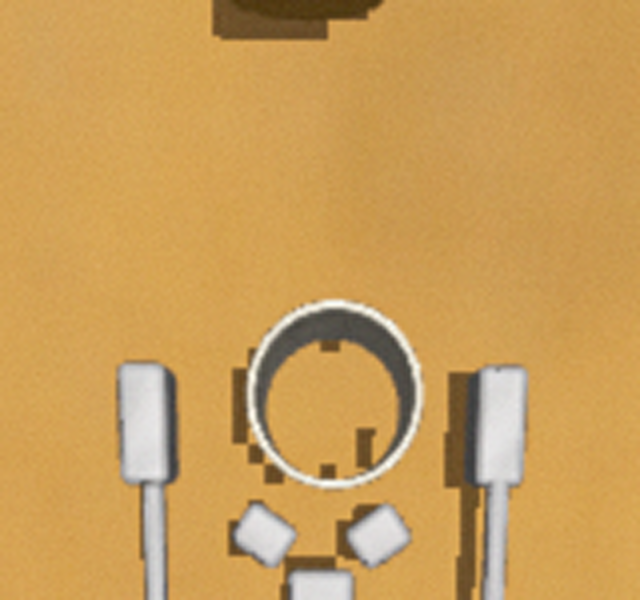

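Run:
```python
from h import *
import pickle
c=pickle.load(open("w14.pkl","rb"))
P=lambda x,y,z:np.round(ray(c,(240+x/4,y/4),z),4)
print("pin",P(230,0,.01),P(385,5,.01),P(308,18,.002),"tube",P(248,390,.03),P(422,390,.03),P(334,487,.03),"base",P(334,300,.03))
```

```text
pin [ 0.6729 -0.0562  0.01  ] [ 0.6728 -0.0709  0.01  ] [ 0.6737 -0.0635  0.002 ] tube [ 0.6373 -0.0591  0.03  ] [ 0.6377 -0.0745  0.03  ] [ 0.6293 -0.0669  0.03  ] base [ 0.6449 -0.0665  0.03  ]
```

Request:
jog_arm(targets=[[0, 0.3, 0, 0, 0, 0, 1], [0, 0.6, 0, 0, 0, 0, 1], [0, 0.9, 0, 0, 0, 0, 1], [0, 1.2, -0.02, 0, 0, 0, 1], [0, 1.5, -0.03, 0, 0, 0, 1]])

```text
t: 12.58
tool_pos: [0.5606, -0.0655, -0.0169]
orientation: [1.196, 1.221, -1.192]
force: [0.2, -0.2, -1.0]
opening: 0.0272
```

```bash
python3 look.py w15 1
```

```text
12.625 0.02740896406894013 [ 0.56091379 -0.06546009 -0.01679706] F [ 0.18  0.   -1.33] [ 0.039 -0.007 -0.005] R [[0.0008, 0.9998, 0.0212], [0.0032, 0.0212, -0.9998], [-1.0, 0.0009, -0.0032]]
```

View pics/w15c.png

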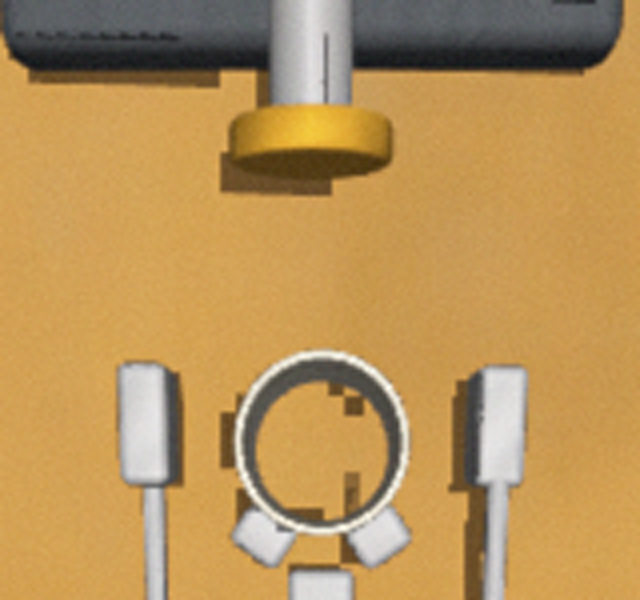

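Request:
jog_arm(targets=[[0, 0.3, -0.02, 0, 0, 0, 1], [0, 0.6, -0.04, 0, 0, 0, 1], [0, 0.9, -0.06, 0, 0, 0, 1], [0, 1.2, -0.08, 0, 0, 0, 1], [0, 1.4, -0.08, 0, 0, 0, 1]])

```text
t: 13.3
tool_pos: [0.5749, -0.0644, -0.0168]
orientation: [1.196, 1.221, -1.191]
force: [0.1, 0.5, -0.6]
opening: 0.0268
```

```bash
python3 look.py w16 2
```

```text
13.35 0.02739527094761706 [ 0.5751154  -0.06436755 -0.01675262] F [ 0.05 -0.17 -1.55] [0.007 0.03  0.029] R [[0.001, 0.9998, 0.0213], [0.0032, 0.0213, -0.9998], [-1.0, 0.0011, -0.0031]]
```

View pics/w16c.png

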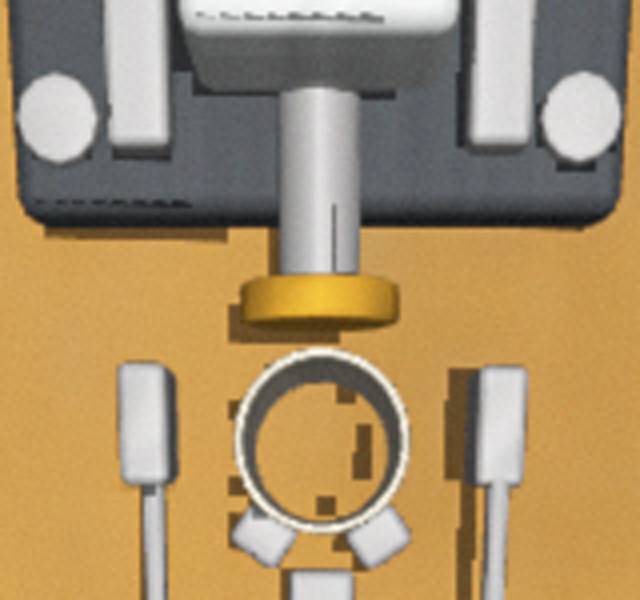

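Request:
jog_arm(targets=[[0, 0.1, 0, 0, 0, 0, 1], [0, 0.2, 0, 0, 0, 0, 1], [0, 0.3, 0, 0, 0, 0, 1], [0, 0.4, 0, 0, 0, 0, 1]])

```text
t: 13.95
tool_pos: [0.5788, -0.0643, -0.0168]
orientation: [1.196, 1.221, -1.191]
force: [-1.1, 0.1, -0.4]
opening: 0.027
```

```bash
python3 look.py w17 2
```

```text
14.0 0.027374178599879003 [ 0.57880077 -0.06427683 -0.01683943] F [-0.17 -0.41 -1.18] [-0.025  0.079  0.022] R [[0.0005, 0.9998, 0.0213], [0.0032, 0.0213, -0.9998], [-1.0, 0.0006, -0.0032]]
```

View pics/w17c.png

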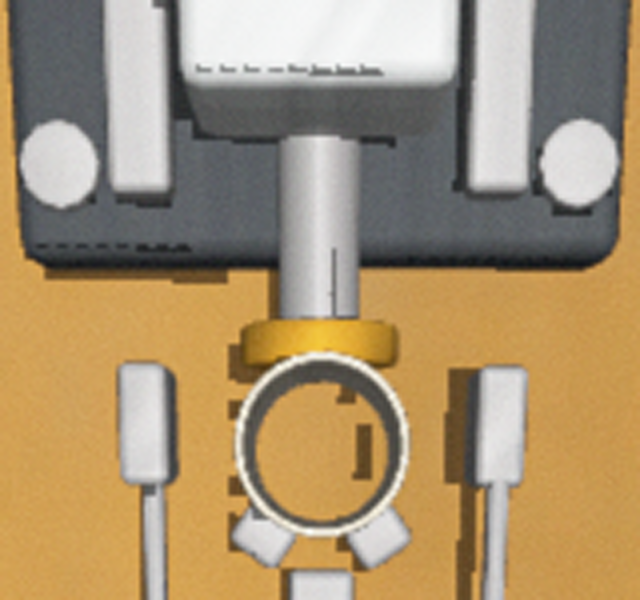

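Request:
jog_arm(targets=[[0, 0.05, 0, 0, 0, 0, 1], [0, 0.1, 0, 0, 0, 0, 1], [0, 0.1, 0, 0, 0, 0, 1]])

```text
t: 14.48
tool_pos: [0.5793, -0.0642, -0.0171]
orientation: [1.196, 1.222, -1.192]
force: [-4.7, -1.1, 0.2]
opening: 0.0273
```

```bash
python3 look.py w18 3
```

```text
14.525 0.027276044370125947 [ 0.57929699 -0.06424768 -0.01707805] F [-4.03 -0.17  0.08] [-0.028  0.6    0.027] R [[-0.0003, 0.9998, 0.0213], [0.0033, 0.0213, -0.9998], [-1.0, -0.0002, -0.0033]]
```

Request:
jog_arm(targets=[[0, 0.08, 0, 0, 0, 0, 1], [0, 0.12, 0, 0, 0, 0, 1], [0, 0.12, 0, 0, 0, 0, 1]])

```text
t: 15.05
tool_pos: [0.5802, -0.0642, -0.0172]
orientation: [1.196, 1.222, -1.193]
force: [-6.2, 0.3, 0.9]
opening: 0.0272
```

```bash
python3 look.py w19 4
```

```text
15.1 0.027354464311337878 [ 0.58014701 -0.06418591 -0.01722346] F [-6.1  -0.34  1.28] [ 0.017  0.839 -0.006] R [[-0.001, 0.9998, 0.0212], [0.0034, 0.0213, -0.9998], [-1.0, -0.001, -0.0034]]
```

View pics/w19c.png

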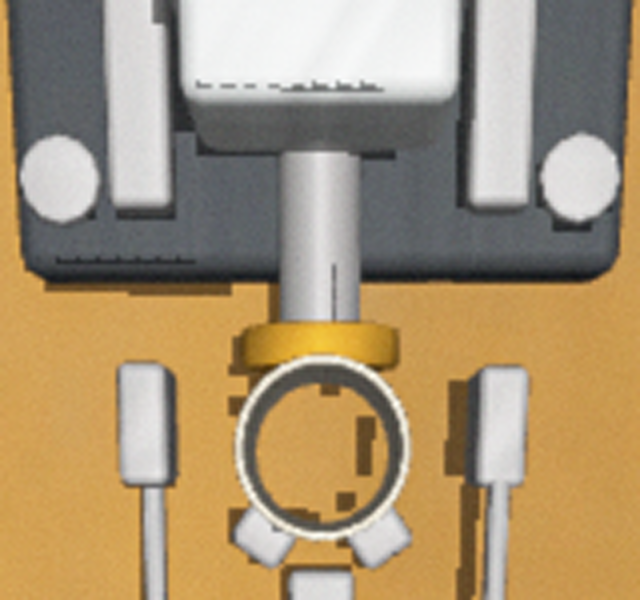

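Request:
jog_arm(targets=[[0.05, 0.05, 0, 0, 0, 0, 1], [0.1, 0.05, 0, 0, 0, 0, 1], [0.12, 0.05, 0, 0, 0, 0, 1]])

```text
t: 15.68
tool_pos: [0.5803, -0.0643, -0.0183]
orientation: [1.195, 1.223, -1.193]
force: [-6.1, 0.1, 4.5]
opening: 0.0274
```

```bash
python3 look.py w20 3
```

```text
15.725 0.027058644628159625 [ 0.58026998 -0.06427964 -0.01827236] F [-5.99 -0.77  3.92] [-0.125  1.063 -0.136] R [[-0.0019, 0.9998, 0.0212], [0.0033, 0.0212, -0.9998], [-1.0, -0.0018, -0.0033]]
```

Request:
jog_arm(targets=[[0.03, 0.0, 0, 0, 0, 0, 1], [0.03, -0.05, 0, 0, 0, 0, 1], [0.03, -0.05, 0, 0, 0, 0, 1]])

```text
t: 16.25
tool_pos: [0.5802, -0.0644, -0.0183]
orientation: [1.195, 1.222, -1.193]
force: [-3.1, -1.3, 3.4]
opening: 0.027
```

```bash
python3 look.py w21 3
```

```text
16.3 0.026934506943844652 [ 0.58011253 -0.06437805 -0.01829321] F [-3.19  0.24  2.74] [ 0.014  0.59  -0.075] R [[-0.0012, 0.9998, 0.0211], [0.0032, 0.0211, -0.9998], [-1.0, -0.0012, -0.0032]]
```

View pics/w21c.png

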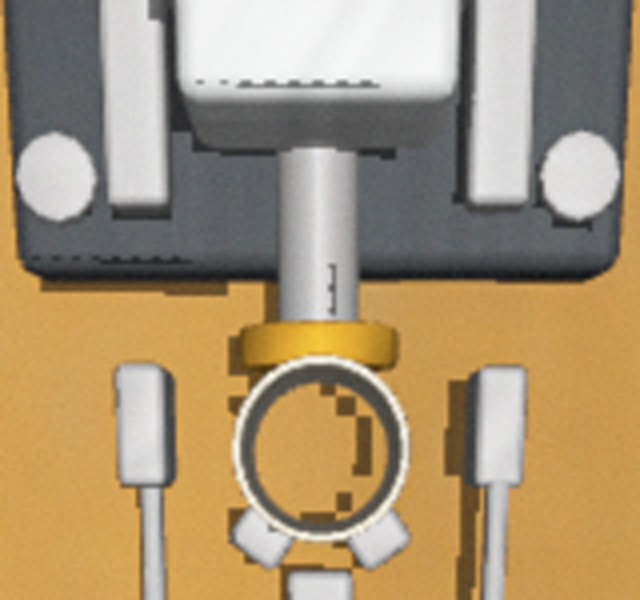

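Request:
jog_arm(targets=[[0.02, -0.03, 0, 0, 0, 0, 0.68], [0.02, -0.03, 0, 0, 0, 0, 0.62], [0, -0.03, 0, 0, 0, 0, 0.56], [0, -0.03, 0, 0, 0, 0, 0.5], [0, -0.03, 0, 0, 0, 0, 0.46]])

```text
t: 17.08
tool_pos: [0.5802, -0.0644, -0.0182]
orientation: [1.196, 1.222, -1.193]
force: [0.6, -0.8, 0.8]
opening: 0.0495
```

```bash
python3 look.py w22 2
```

```text
17.125 0.049818124968471704 [ 0.58010266 -0.06436593 -0.01824257] F [-0.08  0.1  -0.5 ] [-0.007  0.015 -0.067] R [[-0.0007, 0.9998, 0.0212], [0.0031, 0.0212, -0.9998], [-1.0, -0.0007, -0.0031]]
```

View pics/w22.png

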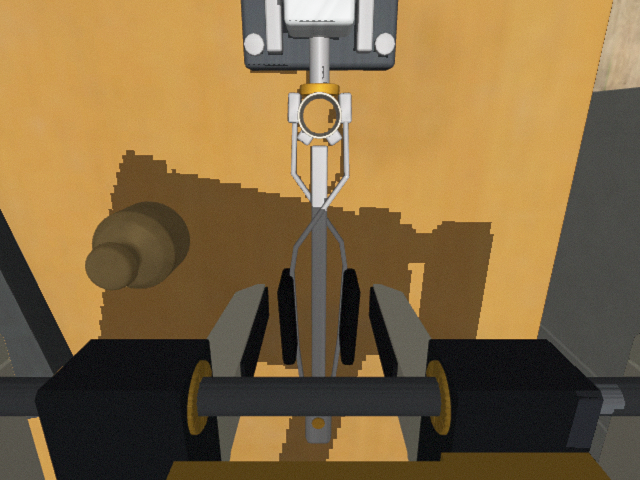

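Request:
jog_arm(targets=[[-0.5, 0, 0, 0, 0, 0, 0.46], [-2, 0, 0, 0, 0, 0, 0.46], [-6, 0, 0, 0, 0, 0, 0.46], [-11, 0, 0, 0, 0, 0, 0.46], [-15, 0, 0, 0, 0, 0, 0.46]])

```text
t: 17.85
tool_pos: [0.5809, -0.065, 0.1354]
orientation: [1.196, 1.22, -1.191]
force: [1.1, 0.1, -1.0]
opening: 0.0505
```

Request:
jog_arm(targets=[[-2, 0, 0, 0, 0, 0, 0.46], [-2, 0, 0, 0, 0, 0, 0.46], [-2, 0, 0, 0, 0, 0, 0.46]])

```text
t: 18.23
tool_pos: [0.5804, -0.0649, 0.1547]
orientation: [1.196, 1.22, -1.191]
force: [-0.1, 1.3, -0.3]
opening: 0.0503
```

```bash
python3 look.py w23
python3 - <<'E'
from h import *
import cv2
im=cv2.imread("pics/w23.png");cv2.imwrite("pics/w23b.png",cv2.resize(im[20:270,250:400],(360,600),interpolation=cv2.INTER_CUBIC))
c=cam("scene");p=pix(c,[.6,-.065,.0]);x,y=map(int,p);cv2.imwrite("pics/s23.png",cv2.resize(c["frame"][y-45:y+45,x-60:x+60][:,:,::-1],(800,600),interpolation=cv2.INTER_CUBIC))
E
```

```text
18.275 0.05031116150049432 [ 0.57988024 -0.06484086  0.15391009] F [-0.34  0.36 -0.52] [-0.019 -0.023 -0.018] R [[-0.0004, 0.9998, 0.0212], [0.003, 0.0212, -0.9998], [-1.0, -0.0003, -0.003]]
```

View pics/w23b.png

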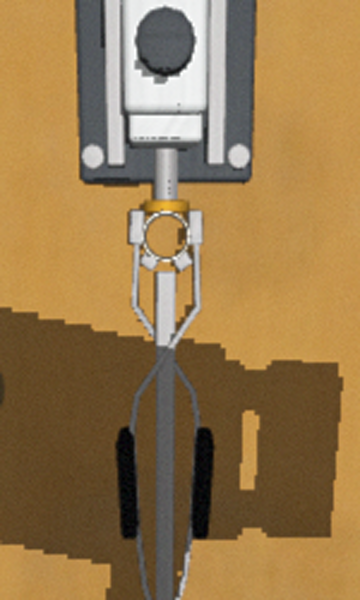

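View pics/s23.png

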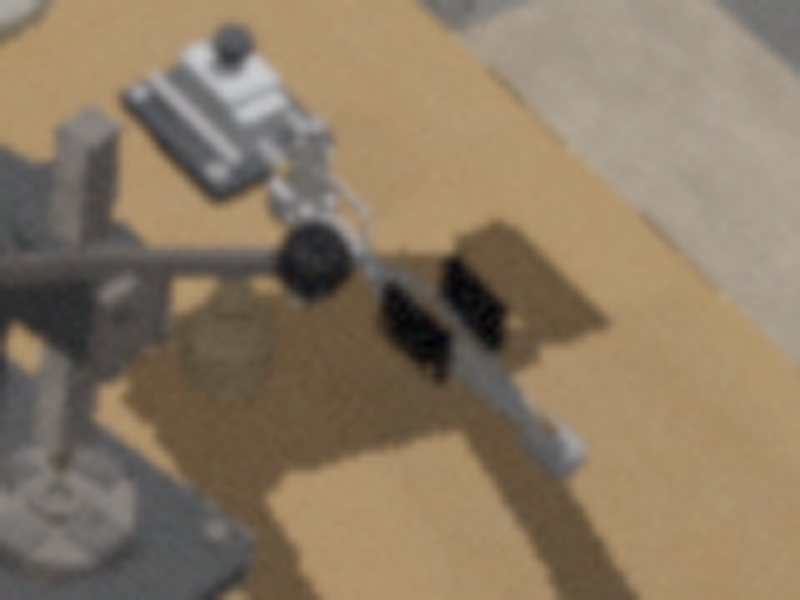

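Run:
```python
from h import *
import pickle
c=pickle.load(open("w23.pkl","rb"))
P=lambda x,y,z:np.round(ray(c,(250+x/2.4,20+y/2.4),z),4)
j=(P(137,211,.013)+P(196,211,.013))/2
tb=(P(143,236,.03)+P(189,236,.03))/2
sp=P(165,273,.009)
print("jaw tip",j,"tube",tb,"spine end",sp,"tube x in tweezers ~",96-1000*(j-tb)[0], 74.8+1000*(tb-sp)[0])
ticket.close_job()
```

```text
jaw tip [ 0.67365 -0.0639   0.013  ] tube [ 0.6653  -0.06395  0.03   ] spine end [ 0.6528 -0.0638  0.009 ] tube x in tweezers ~ 87.64999999999992 87.29999999999995
the job is handed in; nothing more can be done
```

The job is done and handed in at about 18 s of the 51 s allowed. The tweezers lie flat on the bench with the upright tube gripped home in them.

**What I did:** I took the larger tweezers by the grips and squeezed them, which opened the jaws to a gap of about 30 mm. I carried them over the punch and slid the open jaws round the tube. I then pushed the tube onto the pin and held about 6 N by the wrist force for roughly half a second or more, with no reading above 6.2 N. After easing back to about 3 N, I let go and lifted the arm clear.

**Last checks:**
- **Tube position:** its axis is about 87.5 mm ahead of the tweezers' origin and within 1 mm of the centre line, measured in the wrist picture.
- **Jaws:** they are closed on the tube, with the tube still seated in the throat and upright. I judged this from the pictures, since the joint angles are not reported.
- **Tube to stop:** the tube is about 52 mm from the centre of the stop's foot.
- **Robot:** it touches nothing.
- **Bystanders:** I saw no contact with any of them. The final pictures show only the brass weight, so I did not re-measure the others.

**What disagreed or failed:**
- **Fingertips:** they end about 25 mm short of the reported TCP, contrary to the description. My first grasp closed on top of the grips and turned the tweezers by about 4°.
- **Fix:** I measured the tweezers again, lowered until the TCP read about −19 mm, and the second grasp held.

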